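Set the angle-plate gap with a pair of blocks and rack the blocks

TASK

Set the cast-iron angle plate parallel to the aluminium bench fence with a gap of exactly one gap-block length: first lay the two drilled gap blocks flat on the bench with their long way across the gap and one end flat on the fence, one in front of each end of the plate, then walk the heavy plate forward with short pushes on its left and right rear corners in turn (no gripping it, no pressing on its upright or the middle of its foot, and never letting it swing more than about 20 degrees out of parallel) until it touches both blocks. Then lift the blocks out without shifting the plate and put every loose block, the two gap blocks and whichever setting bars lie on the mat, flat into its own outlined pocket in the rack, leaving the glue bottle, tape measure and pencil where they are.

Things in the scene. Friction and masses are not known exactly. Their poses are not given: they have to be found in the camera images.
- fence: aluminium bench fence bolted to the bench, 360 long (y) x 30 x 40 mm tall. Origin on the bench at the foot of the middle of its face towards the robot; x points square into the fence (away from the robot), y along the face to the left, z up. The face is the plane x = 0; the bench in front of it has negative x
- plate: cast-iron angle plate, loose, 2.5 to 3.7 kg (7 to 18 N on a corner slides it and turns it about a point near the other end). Foot 90 deep (x) x 180 wide (y) x 18 mm thick; along its front a 14 mm thick upright 60 mm tall with webs behind it. Origin: centre of the foot's underside, x to the front (fence), y left. Corners: the outer 60 mm of each end. Keep off the middle 60 mm
- plate_front_left (a point): front face of the angle plate at its left end, 9 mm above the bench (x = 45, y = 90 mm in the plate's frame)
- plate_front_right (a point): front face of the angle plate at its right end, 9 mm above the bench (x = 45, y = -90 mm in the plate's frame)
- plate_rear_left (a point): rear edge of the foot near the left corner, 20 mm in from the end, 9 mm above the bench (x = -45, y = 70 mm): a good place to push
- plate_rear_right (a point): rear edge of the foot near the right corner, 20 mm in from the end, 9 mm above the bench (x = -45, y = -70 mm): a good place to push
- block_a: gap block, one of a matched pair of drilled steel blocks 75 long (x) x 50 wide (y) x 25 mm tall (z), 0.6 kg. Origin at its centre. Lies flat on the mat at the start. The 75 mm length sets the gap
- block_b: gap block, the other of the matched pair, the same as block_a; the two are interchangeable
- bar_small: steel setting bar 75 long (x) x 16 wide (y) x 22 mm tall (z), 0.2 kg; origin at its centre; lies on the mat, or is absent
- bar_medium: steel setting bar 75 long (x) x 26 wide (y) x 22 mm tall (z), 0.32 kg; origin at its centre; lies on the mat, or is absent
- bar_large: steel setting bar 75 long (x) x 38 wide (y) x 22 mm tall (z), 0.46 kg; origin at its centre; lies on the mat, or is absent
- mat: thin black rubber mat fixed on the bench, 230 x 230 x 3 mm, on one side of the bench (left or right); the blocks start on it. Origin at the centre of its underside
- rack: wooden rack fixed on the bench on the other side from the mat, 222 (x) x 200 (y) x 14 mm tall, with five open pockets 8 mm deep (floor 6 mm above the bench), 82 mm long along the rack's x. Each is 7 mm wider than its block and has a card with the block's outline at its outer end. Origin at the centre of the underside
- slot_pair_left (a point): centre of the mouth of one of the two 57 mm wide pockets for the gap blocks (either gap block in either of the two), 14 mm above the bench; x along the pocket's length, z up
- slot_pair_right (a point): centre of the mouth of the other 57 mm wide gap-block pocket, 14 mm above the bench, the same axes
- slot_small (a point): centre of the mouth of the 23 mm wide pocket for bar_small, 14 mm above the bench, the same axes
- slot_medium (a point): centre of the mouth of the 33 mm wide pocket for bar_medium, 14 mm above the bench, the same axes
- slot_large (a point): centre of the mouth of the 45 mm wide pocket for bar_large, 14 mm above the bench, the same axes
- glue: yellow glue bottle, diameter 62, 180 mm tall, standing past the end of the fence; leave it alone. Origin under its centre
- tape: black and yellow tape measure 70 x 40 x 68 mm tall standing past the end of the fence; leave it alone. Origin under its centre
- pencil: flat red carpenter's pencil 175 x 13 x 9 mm lying behind the fence; leave it alone. Origin under its centre
Not all that is in view belongs to the job. Of the things that look like the plate, take the one that is nearest to the robot's base at the start. What is shaped like the block_b but orange is not meant.

How it is judged (in metres and radians):
On the way, in this order (a step that is already met when the one before it is completed fails the run):
1. both gap blocks lie flat on the bench, released, square across the gap, with an end on the fence (within 5 mm), one towards each end of the plate (at least 80 mm apart) (x of block_a in the frame of fence between -0.0425 and -0.033 m and y of block_a in the frame of fence between -0.15 and 0.15 m and height (world z) of each of block_a, block_b below 0.019 m and angle between the x axis of each of block_a, block_b and the x axis of fence, either way round below 0.1 rad and angle between the z axis of each of block_a, block_b and the z axis of fence, either way round below 0.1 rad and x of block_b in the frame of fence between -0.0425 and -0.033 m and y of block_b in the frame of fence between -0.15 and 0.15 m and horizontal distance between block_a and block_b above 0.08 m and contact force between the fingers and block_a below 0.5 N and contact force between the fingers and block_b below 0.5 N), for 0.2 s.
2. the angle plate has been walked up until its front face touches both gap blocks: both ends of its front face 75 mm from the fence within 3 mm, the blocks still between plate and fence, fingers off (all of step 1 and y of block_a in the frame of plate between -0.105 and 0.105 m and y of block_b in the frame of plate between -0.105 and 0.105 m and x of plate_front_left in the frame of fence between -0.078 and -0.072 m and x of plate_front_right in the frame of fence between -0.078 and -0.072 m and contact force between the fingers and plate below 0.5 N), for 0.2 s.
At the end, for the whole second after the job is handed in: The angle plate stands with both ends of its front face 75 mm (within 3 mm) from the fence face; each gap block lies flat in one of the two gap-block pockets and every setting bar present lies flat in its own pocket, down on the pocket floor, all released and at rest (x of plate_front_left in the frame of fence between -0.078 and -0.072 m and x of plate_front_right in the frame of fence between -0.078 and -0.072 m and ((horizontal distance between block_a and slot_pair_left below 0.012 m and z of block_a in the frame of slot_pair_left below 0.0085 m and angle between the x axis of each of block_a, block_b and the x axis of rack, either way round below 0.12 rad and linear speed of each of block_a, block_b below 0.02 m/s and horizontal distance between block_b and slot_pair_right below 0.012 m and z of block_b in the frame of slot_pair_right below 0.0085 m) or (horizontal distance between block_a and slot_pair_right below 0.012 m and z of block_a in the frame of slot_pair_right below 0.0085 m and angle between the x axis of each of block_a, block_b and the x axis of rack, either way round below 0.12 rad and linear speed of each of block_a, block_b below 0.02 m/s and horizontal distance between block_b and slot_pair_left below 0.012 m and z of block_b in the frame of slot_pair_left below 0.0085 m)) and horizontal distance between bar_small and slot_small below 0.012 m and z of bar_small in the frame of slot_small below 0.0085 m and angle between the x axis of each of bar_small, bar_medium, bar_large and the x axis of rack, either way round below 0.12 rad and linear speed of each of bar_small, bar_medium, bar_large below 0.02 m/s and horizontal distance between bar_medium and slot_medium below 0.012 m and z of bar_medium in the frame of slot_medium below 0.0085 m and horizontal distance between bar_large and slot_large below 0.012 m and z of bar_large in the frame of slot_large below 0.0085 m and linear speed of plate below 0.01 m/s); the robot touches nothing.
It fails at once if the angle plate swings more than 0.36 rad (about 20 degrees) out of parallel with the fence (angle between the x axis of plate and the x axis of fence, either way round above 0.36 rad).
It fails at once if the angle plate is tipped or lifted (angle between plate's own z axis and vertical above 0.15 rad or height (world z) of plate above 0.015 m).
It fails at once if the fingers press on the angle plate's upright, webs or the middle of its foot with more than 4 N (contact force between the fingers and plate_c1 above 4 N or contact force between the fingers and plate_c3 above 4 N or contact force between the fingers and plate_c4 above 4 N or contact force between the fingers and plate_c5 above 4 N or contact force between the fingers and plate_c6 above 4 N).
It fails at once if the glue bottle, tape measure or pencil is moved more than 30 mm (distance of any of glue, tape, pencil from where it was at the start of the episode above 0.03 m).
Of bar_small, bar_medium, bar_large only 1 to 3 are there at a start; the rules pass over those that are not, and their reading is None.
At some moment in a run one of bar_small, bar_medium, bar_large may be knocked a few centimetres aside while the robot is not near it.
Once in a run the grip may slacken for a moment while it holds something.
It also fails if it takes over 210 s, if anything falls off the work surface, if the arm or the gripper's body presses on something with over 40 N, if the wrist force passes 120 N, or if a joint passes its speed limit or range.

ROBOT

A 7-joint arm with a two-finger parallel gripper is mounted at the origin on the work surface. World frame = base frame: x ahead of the robot, y to its left, z up, the work surface at z = 0. Lengths are in m, angles in degrees, forces in N, time in s.
With the tool pointing down it reaches from about 0.35 to 0.775 m from the base axis. Payload 3.1 kg.
Tool frame: the origin (TCP) lies on the centre line of the jaws, within the pads' length; the fingertips stand 17 mm ahead of it and the grasp point (between the pads) lies 2 mm behind it (robot.tip_reach is the distance from the TCP to the fingertips, in m); z points along the fingers, y is the direction in which the jaws open and shut (so a half turn about z gives the same grasp; the last joint's range is limited). The gripper opens to 85 mm and grips with 20 to 120 N. Pads are 22 mm wide; open, the fingers measure 114 mm over their backs; the gripper's body (76 mm by 85 mm) begins 54 mm behind the grasp point. The pads swing forward as they close: fully open they stand 13 mm farther back than shut.
Start: joints at [61.381, 17.813, 0.802, 86.603, -0.252, 75.585, -1.558], TCP at [0.243, -0.493, 0.248] pointing down, gripper open.
Joint ranges: [-154.91, 154.91], [-16.99, 109.72], [-72.82, 74.43], [7.12, 147.25], [-82.49, 262.49], [11.32, 116.49], [-174.64, 174.64]. Speed limits (degrees/s): [159.86, 159.86, 180, 180, 180, 180, 180].

INTERFACE

Orientations are given as [roll, pitch, yaw] about the fixed x, y, z axes, in that order (R = Rz(yaw) Ry(pitch) Rx(roll)).
In Python, from station import robot, fingers, vision, workorder, recognise gives the robot as it stands. Calls block until the motion is done:
- robot.move_to(position, orientation): joint-space move of the TCP to a pose.
- robot.line_to(position, orientation=None, velocity=0.15, f_stop=None): straight line of the TCP; orientation=None keeps the orientation; velocity is the mean speed in m/s. With f_stop (N) it stops when the force on the tool has changed by that much, and returns True; else False.
- robot.move_j(angles): joint-space move.
- fingers.gripper_to(opening, force=None): opening from 0.0 (shut) to 1.0 (fully open); force is the grip in N (None keeps the last); returns when the fingers have stopped.
- robot.pause(seconds).
- robot.inverse_kinematics(position, orientation): joint angles nearest the present ones, or None.
- vision.grab_frame(name): name is "side" or "top" or "wrist"; returns the picture (420x560x3 uint8, red, green, blue); there is no depth.
- vision.calibration(name): a dict with "mtx" (3x3 intrinsics, pixels), "k1" (the pictures are not rectified: a ray, as slopes to the right and down, at radius r is drawn at 1 + k1 r^2 times it, then the intrinsics apply), "extrinsics" (4x4, takes a point from world to camera coordinates); the wrist camera has in their place "T_tool_cam" (4x4, takes a point from camera to tool coordinates, whose origin is the TCP and whose axes are the flange's). Camera axes: x right, y up, looking along -z (the intrinsics and any distortion apply to the point x, -y, -z); pixel columns grow to the right and rows downward; lengths in m; the calibration is good to about 2 mm. A picture is of the moment at which its call begins: read the wrist's pose just before it. calibration takes no time and is no camera call.
A pose or a line that the arm cannot do raises robot.PlanningError and nothing moves.
- workorder.close_job(): hands the job in, once; it reports no verdict.
Trained networks look in the newest picture that a camera, given by its name, has taken for a name from the list of things; names that differ only in an ending like _2 or _b are one class to them, and where a whole thing is asked for, a point or a joint stands for the part that bears it (a point fixed in the world has none). Each returns a list of dicts, best first, with "p" (0 to 1); they miss things now and then, are a little off and sometimes report something else, mostly with a low value. They report only what shows in the picture. A call takes as long as a camera call. They do not tell look-alikes from the thing itself.
- recognise(label, camera): "rect" ([centre column, centre row, width, height] in pixels, round what is visible of it).
Readings, each from a call of its own:
- robot.current_time_s(): time.
- robot.current_joint_positions(): joint angles.
- robot.current_dq(): joint speeds.
- robot.current_joint_torque(): joint torques, N m.
- robot.current_tool_pos(): TCP position.
- robot.current_eef_rot(): TCP orientation.
- robot.current_contact_force(): force on the tool from outside, world axes, zero at the start.
- robot.current_torque(): the same for the moment, N m.
- robot.current_finger_gap(): opening from 0.0 (shut) to 1.0 (fully open).
Only numpy, scipy, OpenCV 4.12 (cv2) and the standard library are available. Lean on these libraries where they do the work, as an engineer would, in place of code of your own. Each camera call takes 0.05 s, during which the arm holds its last target. There are 200 camera calls.

## Working session

There is one attempt and no reset: what is moved stays moved. The work goes in short steps, each a Python script; the robot and the scene stay as the last script left them, time stands still between calls to the robot, and variables do not carry over. Pictures are saved under pics/ and viewed, about 12 in all and at most 16, crops included, and the job is handed in when it is done.

```bash
ls; mkdir -p pics
cat > h.py <<'E'
import numpy as np, cv2
from station import robot, fingers, vision, workorder, recognise
from scipy.spatial.transform import Rotation as R
def save(n,img): cv2.imwrite('pics/'+n+'.png',img[:,:,::-1])
def ext(cam,pose=None):
    c=vision.calibration(cam)
    if 'extrinsics' in c: E=np.array(c['extrinsics'])
    else:
        p,o=pose; T=np.eye(4); T[:3,:3]=R.from_euler('xyz',o,degrees=True).as_matrix(); T[:3,3]=p
        E=np.linalg.inv(T@np.array(c['T_tool_cam']))
    return c,E
def world(cam,px,z,pose=None):
    """pixels -> world points on plane z"""
    c,E=ext(cam,pose); K=np.array(c['mtx']); px=np.atleast_2d(np.array(px,float)); k=c['k1']
    d=np.c_[(px[:,0]-K[0,2])/K[0,0],(px[:,1]-K[1,2])/K[1,1]]
    u=d.copy()
    for _ in range(20): u=d/(1+k*(u**2).sum(1))[:,None]
    ray=np.c_[u[:,0],-u[:,1],-np.ones(len(u))]@E[:3,:3]
    o=-E[:3,:3].T@E[:3,3]
    return o+ray*((z-o[2])/ray[:,2])[:,None]
def pix(cam,P,pose=None):
    c,E=ext(cam,pose); K=np.array(c['mtx']); P=np.atleast_2d(P)
    q=P@E[:3,:3].T+E[:3,3]; u=np.c_[q[:,0]/-q[:,2],-q[:,1]/-q[:,2]]
    u=u*(1+c['k1']*(u**2).sum(1))[:,None]
    return np.c_[u[:,0]*K[0,0]+K[0,2],u[:,1]*K[1,1]+K[1,2]]
def pose(): return np.array(robot.current_tool_pos()),np.array(robot.current_eef_rot())
def topdown(cam,x,y,z,s,p=None,img=None):
    """rectified plan view at height z: columns = -y (left is +y), rows = -x; s m/px"""
    xs=np.arange(x[1],x[0],-s); ys=np.arange(y[1],y[0],-s)
    X,Y=np.meshgrid(xs,ys,indexing='ij')
    q=pix(cam,np.c_[X.ravel(),Y.ravel(),np.full(X.size,z)],p).reshape(X.shape+(2,)).astype(np.float32)
    return cv2.remap(img,q[...,0],q[...,1],cv2.INTER_LINEAR)
E
cat > a.py <<'E'
from h import *
print(pose(),robot.current_time_s())
a=vision.grab_frame('top'); save('top0',a); b=vision.grab_frame('side'); save('side0',b)
for n in ['fence','plate','block_a','bar_small','bar_medium','bar_large','mat','rack','glue','tape','pencil']:
    for d in recognise(n,'top')[:4]:
        r=d['rect']; print(n,round(d['p'],2),np.round(r),np.round(world('top',r[:2],0.0)[0],3))
for c in ('top','side'):
    cc=vision.calibration(c); E=np.array(cc['extrinsics']); print(c,-E[:3,:3].T@E[:3,3])
print(vision.calibration('wrist'))
E
python3 a.py
```

```text
pics
(array([ 0.2427905 , -0.49273918,  0.24722512]), array([-1.79865921e+02,  5.46802077e-03,  2.62374199e+01])) 0.0
fence 0.67 [252. 126. 147.  24.] [ 0.734 -0.009  0.   ]
plate 0.75 [474. 221.  84.  68.] [ 0.512 -0.566  0.   ]
plate 0.72 [250. 217.  75.  41.] [ 0.506 -0.01   0.   ]
block_a 0.98 [348. 251.  25.  33.] [ 0.428 -0.258  0.   ]
block_a 0.72 [388. 247.  24.  36.] [ 0.441 -0.356  0.   ]
block_a 0.62 [392. 314.  33.  38.] [ 0.276 -0.369  0.   ]
block_a 0.22 [128. 218.  94. 102.] [0.493 0.295 0.   ]
bar_small 0.66 [251. 218.  77.  47.] [ 0.502 -0.013  0.   ]
bar_small 0.63 [394. 197.   7.  34.] [ 0.565 -0.369  0.   ]
bar_small 0.48 [333. 205.   9.  28.] [ 0.542 -0.219  0.   ]
bar_small 0.21 [253. 128. 142.  26.] [ 0.731 -0.01   0.   ]
bar_medium 0.72 [334. 204.  12.  32.] [ 0.545 -0.221  0.   ]
bar_medium 0.55 [131. 129.  44.  32.] [0.719 0.296 0.   ]
mat 0.67 [368. 226.  95.  88.] [ 0.491 -0.306  0.   ]
rack 0.66 [131. 222.  94.  95.] [0.484 0.288 0.   ]
glue 0.66 [132. 128.  42.  32.] [0.721 0.295 0.   ]
glue 0.33 [251. 220.  78.  48.] [ 0.499 -0.012  0.   ]
glue 0.18 [393. 198.  10.  32.] [ 0.564 -0.367  0.   ]
tape 0.83 [354. 138.  37.  20.] [ 0.711 -0.267  0.   ]
pencil 0.76 [258. 108.  73.   9.] [ 0.78  -0.022  0.   ]
pencil 0.32 [250. 220.  84.  41.] [ 0.497 -0.011  0.   ]
top [ 0.49457716 -0.09718822  1.02479254]
side [0.11843072 1.02680071 1.10449816]
{'mtx': array([[333.34562022,   0.        , 277.26695916],
       [  0.        , 333.34562022, 209.66217199],
       [  0.        ,   0.        ,   1.        ]]), 'k1': -0.01396352427045783, 'T_tool_cam': array([[ 1.93449184e-04,  9.54581970e-01,  2.97948359e-01,
         7.45916798e-02],
       [ 9.99999425e-01, -4.99041973e-04,  9.49585349e-04,
        -1.90794643e-03],
       [ 1.05514579e-03,  2.97948004e-01, -9.54581517e-01,
        -1.24659772e-01],
       [ 0.00000000e+00,  0.00000000e+00,  0.00000000e+00,
         1.00000000e+00]])}
```

Run:
```python
import cv2
a=cv2.imread('pics/top0.png')
cv2.imwrite('pics/v1.png',cv2.resize(a[90:350,60:560],(800,416),interpolation=cv2.INTER_CUBIC))
```

```text
(no output)
```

View pics/v1.png

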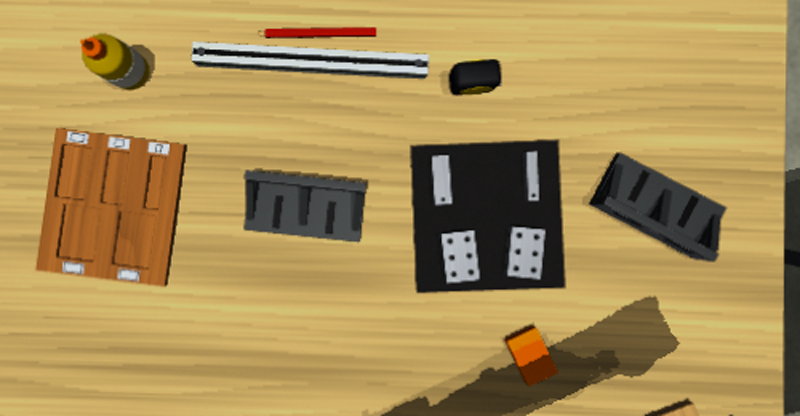

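The top view shows two angle plates, at full-image pixels (250,217) and (474,221). The one at (250,217) is 0.51 m from the base and the other 0.76 m, so the first is the one meant. The steel gap blocks are at (348,251) and (388,247); the orange look-alike at (392,314) is to be left. Two bars are present, a medium at (334,204) and a small at (394,197). The rack is on the left and the mat on the right. Next I'll take wrist views.

```bash
cat >> h.py <<'E'
def view(x,y,z=0.25,yaw=0,name=None):
    """wrist look centred on ground point x,y"""
    off=0.0746-0.312*(z+0.125); c,s=np.cos(np.radians(yaw)),np.sin(np.radians(yaw))
    robot.move_to([x-off*c,y-off*s,z],[180,0,yaw]); robot.pause(0.15)
    p=pose(); a=vision.grab_frame('wrist')
    if name: save(name,a); np.save('pics/'+name+'.npy',np.r_[p[0],p[1]])
    return a,p
def steel(img,p,x,y,z,s=0.0005):
    """min-area rects of light grey things on the black mat, plan view at height z -> (cx,cy,len,wid,yaw deg)"""
    t=topdown('wrist',x,y,z,s,p,img); hsv=cv2.cvtColor(t,cv2.COLOR_RGB2HSV)
    m=((hsv[...,1]<60)&(hsv[...,2]>110)).astype(np.uint8)
    m=cv2.morphologyEx(m,cv2.MORPH_OPEN,np.ones((5,5),np.uint8))
    out=[]
    for c in cv2.findContours(m,cv2.RETR_EXTERNAL,cv2.CHAIN_APPROX_NONE)[0]:
        if cv2.contourArea(c)*s*s<6e-4: continue
        b=cv2.boxPoints(cv2.minAreaRect(c)); w=np.c_[x[1]-b[:,1]*s,y[1]-b[:,0]*s]
        e=[w[1]-w[0],w[2]-w[1]]; l=[np.linalg.norm(v) for v in e]; i=int(l[1]>l[0])
        a=(np.degrees(np.arctan2(e[i][1],e[i][0]))+90)%180-90
        out.append((*w.mean(0),l[i],l[1-i],a))
    return out,t
E
python3 - <<'E'
from h import *
print(robot.tip_reach)
a,p=view(.49,-.306,name='mat0')
o,t=steel(a,p,(.36,.62),(-.43,-.19),.027)
for r in o: print(np.round(r,4))
save('mat_td',t)
for z in (.25,):
    a,p=view(.62,-.01,.27,name='mid0')
a,p=view(.485,.289,name='rack0')
print(robot.current_time_s(),pose())
E
python3 - <<'E'
import sys; sys.path.insert(0,'.')
from h import *
def ld(n):
    v=np.load('pics/'+n+'.npy'); return cv2.imread('pics/'+n+'.png')[:,:,::-1],(v[:3],v[3:])
a,p=ld('mid0'); cv2.imwrite('pics/v2.png',topdown('wrist',(.42,.8),(-.25,.25),0.0,.000667,p,a)[:,:,::-1])
a,p=ld('rack0'); r=topdown('wrist',(.36,.61),(.16,.42),0.014,.0005,p,a)[:,:,::-1]
a,p=ld('mat0'); m=topdown('wrist',(.36,.61),(-.43,-.17),0.027,.0005,p,a)[:,:,::-1]
cv2.imwrite('pics/v3.png',np.hstack([r,m])[:, :][:600]) ; print(r.shape,m.shape)
E
```

```text
0.017
[ 0.4311 -0.2494  0.0744  0.0496  8.3659]
[ 0.4396 -0.3489  0.0756  0.0507 -3.9725]
[ 0.5469 -0.2201  0.0746  0.0258  5.0572]
[ 0.5566 -0.3568  0.074   0.0158  2.6224]
5.05 (array([0.52864008, 0.28730472, 0.24987488]), array([ 1.79963768e+02, -2.00445240e-02, -1.87598682e-01]))
(500, 520, 3) (500, 520, 3)
```

```bash
python3 -c "
import cv2
a=cv2.imread('pics/v3.png');cv2.imwrite('pics/v3.png',cv2.resize(a,(790,int(a.shape[0]*790/a.shape[1]))));print(a.shape)"
```

```text
(500, 1040, 3)
```

View pics/v2.png

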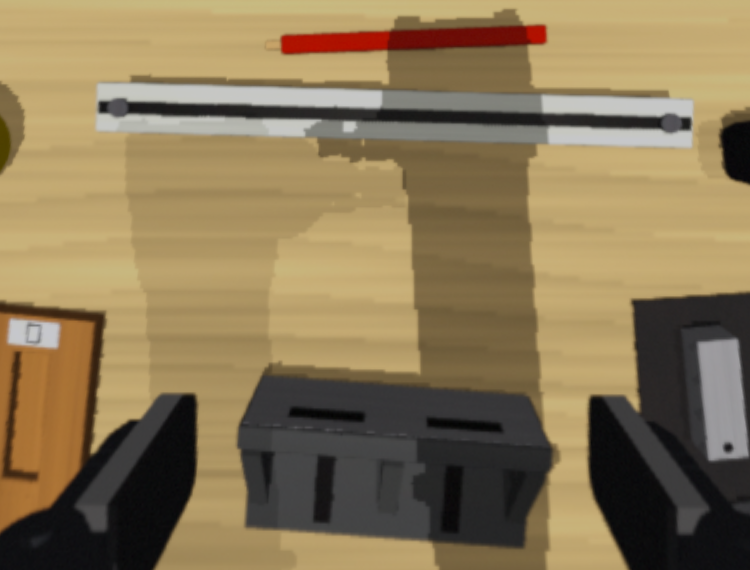

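View pics/v3.png

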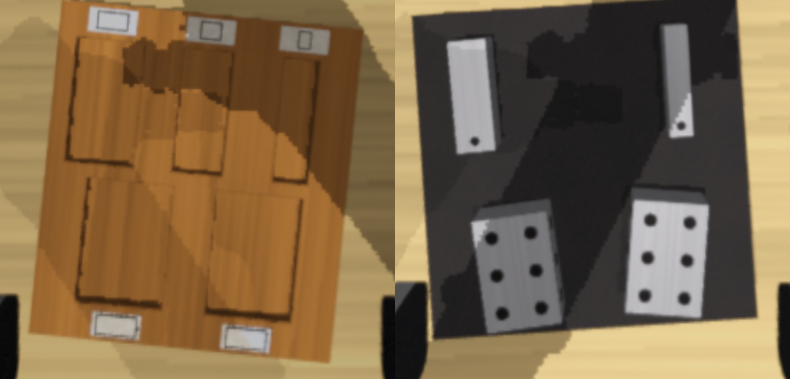

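Plan view 2 shows the fence with ends at about columns 97 and 692, and the plate with its rear foot edge running from (246,527) to (524,548). Plan view 3 shows three bar pockets (large, medium, small from the left) at the far end of the rack and two pair pockets at the near end, and the four steel parts on the mat.

```bash
cat >> h.py <<'E'
def ld(n):
    v=np.load('pics/'+n+'.npy'); return cv2.imread('pics/'+n+'.png')[:,:,::-1].copy(),(v[:3],v[3:])
def fence(a,p):
    x,y,s=(.66,.80),(-.25,.25),.0005
    t=topdown('wrist',x,y,.04,s,p,a); h=cv2.cvtColor(t,cv2.COLOR_RGB2HSV)
    m=((h[...,1]<45)&(h[...,2]>70)).astype(np.uint8); m=cv2.morphologyEx(m,cv2.MORPH_OPEN,np.ones((5,5)))
    m=cv2.morphologyEx(m,cv2.MORPH_CLOSE,np.ones((25,25)))
    c=max(cv2.findContours(m,cv2.RETR_EXTERNAL,cv2.CHAIN_APPROX_NONE)[0],key=cv2.contourArea)
    b=cv2.boxPoints(cv2.minAreaRect(c)); return np.c_[x[1]-b[:,1]*s,y[1]-b[:,0]*s]
E
python3 - <<'E'
from h import *
a,p=ld('mid0'); w=fence(a,p); print('fence',w.round(4), [np.linalg.norm(w[i]-w[i-1]).round(4) for i in (1,2)])
def conv(px,z):
    px=np.array(px,float); g=np.c_[.8-px[:,1]*.000667,.25-px[:,0]*.000667,np.zeros(len(px))]
    return world('wrist',pix('wrist',g,p),z,p)
print('rear',conv([(246,527),(524,548)],.018).round(4)); print('front top',conv([(265,375),(530,398)],.06).round(4))
print('rear upright top',conv([(240,428),(549,445)],.06).round(4))
# rack close-up
b,q=ld('rack0'); t=topdown('wrist',(.36,.61),(.17,.41),.014,.0004,q,b)[:,:,::-1]
g=cv2.createCLAHE(4,(8,8)); l=cv2.cvtColor(t,cv2.COLOR_BGR2LAB); l[...,0]=g.apply(l[...,0]); cv2.imwrite('pics/v4.png',cv2.resize(cv2.cvtColor(l,cv2.COLOR_LAB2BGR),(576,600)))
print(t.shape)
E
```

```text
fence [[ 0.7157  0.1663]
 [ 0.7458  0.1654]
 [ 0.7356 -0.1918]
 [ 0.7055 -0.191 ]] [np.float32(0.0301), np.float32(0.3574)]
rear [[ 0.4619  0.0815  0.018 ]
 [ 0.4485 -0.0955  0.018 ]]
front top [[ 0.5791  0.0603  0.06  ]
 [ 0.5661 -0.0896  0.06  ]]
rear upright top [[ 0.5492  0.0744  0.06  ]
 [ 0.5395 -0.1003  0.06  ]]
(625, 600, 3)
```

View pics/v4.png

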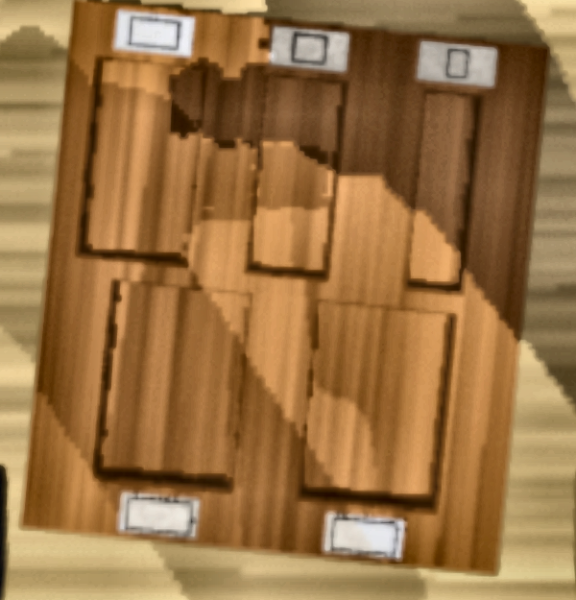

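```bash
cat >> h.py <<'E'
FO=np.array([.7106,-.0123]); FY=-1.63      # fence origin, yaw (deg)
fx=np.array([np.cos(np.radians(FY)),np.sin(np.radians(FY))]); fy=np.array([-fx[1],fx[0]])
def fw(x,y): return FO+x*fx+y*fy           # fence frame -> world
def ff(w): d=np.asarray(w)[:2]-FO; return np.array([d@fx,d@fy])
ZT=.14
def pick(x,y,yaw,z,w,force=70,clear=.018,up=True):
    fingers.gripper_to(min(1,(w+clear)/.085))
    robot.move_to([x,y,ZT],[180,0,yaw])
    hit=robot.line_to([x,y,z],velocity=.12,f_stop=15)
    fingers.gripper_to(max(0,(w-.012)/.085),force=force)
    g=robot.current_finger_gap()*.085
    robot.line_to([x,y,ZT],velocity=.15); g2=robot.current_finger_gap()*.085
    print('pick hit',hit,'gap',round(g,4),round(g2,4),'t',round(robot.current_time_s(),1)); return g2
E
cat > s1.py <<'E'
from h import *
import sys
x,y,yaw,fyy=map(float,sys.argv[1:])
pick(x,y,yaw,.003+.021,.05)
q=fw(-.0475,fyy)
robot.move_to([*q,ZT],[180,0,FY]); print('gap',robot.current_finger_gap()*.085)
print('down',robot.line_to([*q,.0225],velocity=.12,f_stop=12),robot.current_tool_pos())
q2=fw(-.025,fyy)
print('fence',robot.line_to([*q2,.0225],velocity=.03,f_stop=8),ff(robot.current_tool_pos()).round(4),'gap',robot.current_finger_gap()*.085)
fingers.gripper_to(.72); p=robot.current_tool_pos(); robot.line_to([p[0],p[1],ZT],velocity=.2)
print(robot.current_time_s())
E
python3 s1.py .4311 -.2494 8.4 .065
```

```text
pick hit False gap 0.0481 0.0483 t 9.7
gap 0.048106769070217076
down True [0.66316859 0.05349477 0.02258008]
fence True [-0.0492  0.0644] gap 0.04795749840638757
13.4667
```

```bash
cat > s2.py <<'E'
from h import *
fingers.gripper_to(0)
q=fw(-.118,.065); robot.move_to([*q,.06],[180,0,FY]); robot.line_to([*q,.025],velocity=.15)
q=fw(-.07,.065); print(robot.line_to([*q,.025],velocity=.03,f_stop=12),ff(robot.current_tool_pos()).round(4))
q=fw(-.10,.065); robot.line_to([*q,.025],velocity=.1); robot.line_to([*q,ZT],velocity=.25)
E
python3 s2.py
sed -i "s/^q2=.*/p=robot.current_tool_pos(); robot.line_to([p[0],p[1],p[2]+.001],velocity=.02); robot.pause(.1); zz=p[2]+.001; q2=fw(-.025,fyy)/; s/\[\*q2,.0225\]/[*q2,zz]/" s1.py
python3 s1.py .4396 -.3489 -4.0 -.065
python3 - <<'E'
from h import *
a,p=view(.62,-.01,.27,name='mid1')
cv2.imwrite('pics/v5.png',topdown('wrist',(.42,.8),(-.25,.25),.025,.000667,p,a)[:,:,::-1])
print(robot.current_time_s())
E
```

```text
True [-0.0843  0.065 ]
pick hit False gap 0.0481 0.0483 t 21.6
gap 0.048450795200723436
down True [ 0.65935341 -0.07613261  0.02258194]
fence True [-0.0367 -0.0651] gap 0.04829278840102011
26.025
26.8583
```

View pics/v5.png

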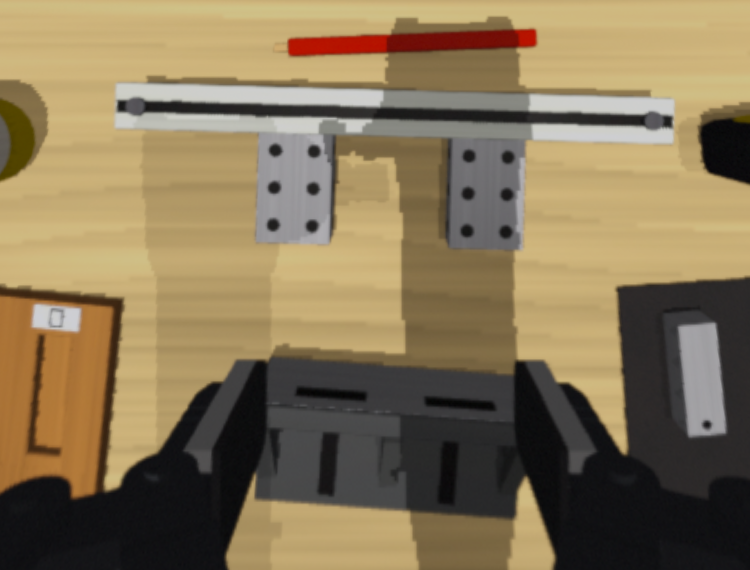

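Both gap blocks are on the fence, with near ends at (293,243) and (486,249); that slope matches the fence. Now to walk the plate.

```bash
cat > walk.py <<'E'
from h import *
import sys
Z=.022; YC=-.0044; TH=.0095
def push(side,tgt,back,fs=30,v=.05):
    y=YC+side*.072; go=lambda x,v,f=None: robot.line_to([*fw(x,y),Z],velocity=v,f_stop=f)
    go(back,.2)                                    # come to the side, well behind
    robot.pause(.1); h=go(tgt-TH,.06,5); xc=ff(robot.current_tool_pos())[0]+TH
    h2=None
    if h: h2=go(tgt-TH,v,fs)
    F=np.array(robot.current_contact_force())
    xe=ff(robot.current_tool_pos())[0]+TH
    go(back,.2)
    print('LR'[side<0],'contact',xc.round(4) if h else None,'end',xe.round(4),'stopped',h2,'F',(F[:2]@fx).round(1),'t',round(robot.current_time_s(),1),flush=True)
    return xc if h else None,xe
E
python3 - <<'E'
from walk import *
fingers.gripper_to(0)
b=-.30; q=fw(b,YC-.072); robot.move_to([*q,ZT],[180,0,FY]); robot.line_to([*q,Z],velocity=.2)
push(-1,-.242,b); push(1,-.235,b)
E
```

```text
R contact -0.259 end -0.2506 stopped False F -12.3 t 31.2
L contact -0.253 end -0.2436 stopped False F -12.1 t 33.8
```

Run:
```python
from walk import *
o=.0085
for r,l in ((-.230,-.223),(-.210,-.203),(-.191,-.185)):
    b=r-.045; push(-1,r+o,b); push(1,l+o,b)
a,p=view(.62,-.01,.27,name='mid2')
cv2.imwrite('pics/v6.png',topdown('wrist',(.42,.8),(-.25,.25),.025,.000667,p,a)[:,:,::-1])
```

```text
R contact -0.2516 end -0.2296 stopped False F -9.3 t 36.3
L contact -0.2458 end -0.2221 stopped False F -8.8 t 39.0
R contact -0.231 end -0.2096 stopped False F -10.0 t 41.5
L contact -0.2241 end -0.2024 stopped False F -10.1 t 44.2
R contact -0.2115 end -0.1909 stopped False F -11.0 t 46.7
L contact -0.2046 end -0.1845 stopped False F -10.7 t 49.3
```

View pics/v6.png

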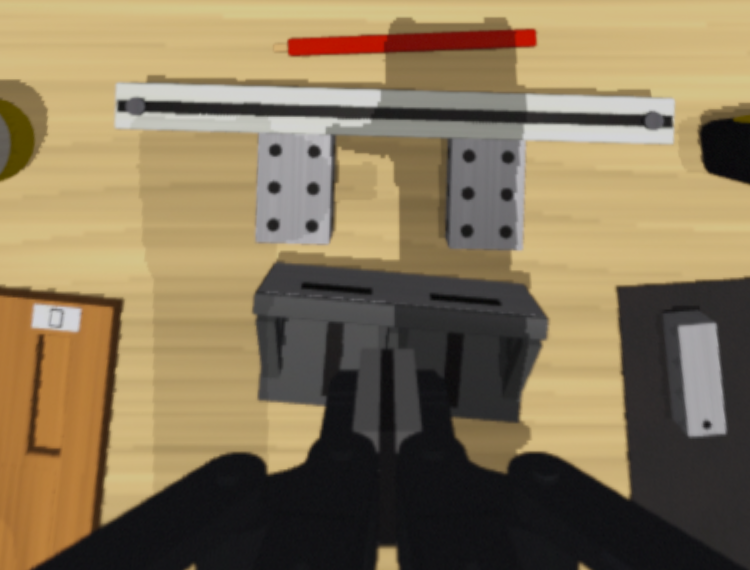

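The plate is nearly parallel and about 18 mm short of the blocks, with its upright's top edge running from (254,292) to (547,318). Now the last small pushes to contact.

Run:
```python
from walk import *
o=.0085; b=-.235; q=fw(b,YC-.072); robot.move_to([*q,ZT],[180,0,FY]); robot.line_to([*q,Z],velocity=.2)
push(-1,-.179+o,b); push(1,-.172+o,b)
for i in range(2):
    push(-1,-.145,b,fs=18,v=.035); push(1,-.145,b,fs=18,v=.035)
push(-1,-.145,b,fs=18,v=.035)
robot.line_to([*fw(b,YC-.072),.2],velocity=.25)
a,p=view(.62,-.01,.27,name='mid3')
cv2.imwrite('pics/v7.png',topdown('wrist',(.5,.8),(-.2,.2),.025,.0005,p,a)[:,:,::-1])
```

```text
R contact -0.1934 end -0.1787 stopped False F -12.2 t 54.5
L contact -0.1864 end -0.1712 stopped False F -10.1 t 57.2
R contact -0.1804 end -0.1799 stopped True F -1.1 t 59.9
L contact -0.1713 end -0.1711 stopped True F -0.8 t 62.6
R contact -0.1788 end -0.1786 stopped True F 0.5 t 65.2
L contact -0.1704 end -0.1702 stopped True F -1.0 t 68.0
R contact -0.1778 end -0.1776 stopped True F 0.9 t 70.6
```

View pics/v7.png

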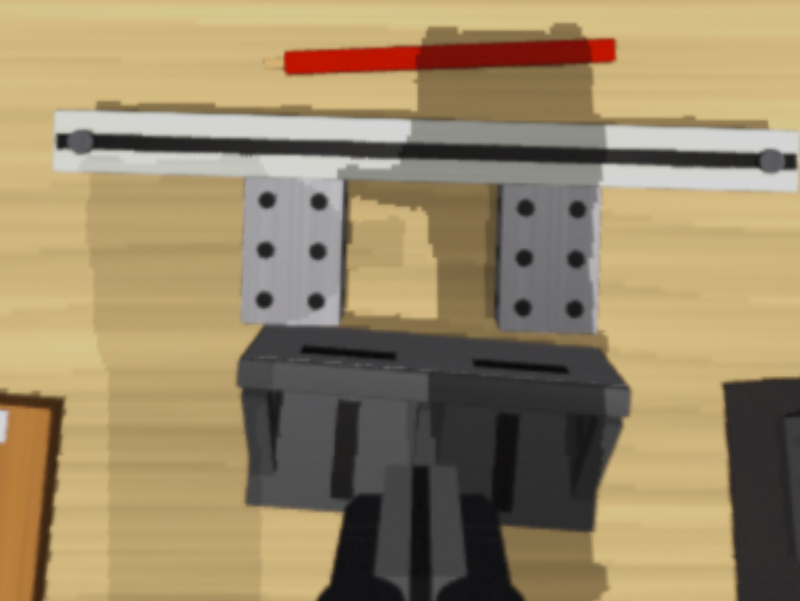

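The plate's front edge is still about 5 mm short on the left and 12 mm short on the right: the 18 N stop tripped on transients. I'll use the 30 N stop instead.

Run:
```python
from walk import *
b=-.215; q=fw(b,YC-.072); robot.move_to([*q,ZT],[180,0,FY]); robot.line_to([*q,Z],velocity=.2)
for s in (-1,1,-1,1): push(s,-.150,b,fs=32,v=.04)
robot.line_to([*fw(b,YC),.2],velocity=.25)
a,p=view(.62,-.01,.27,name='mid4')
cv2.imwrite('pics/v8.png',topdown('wrist',(.5,.8),(-.2,.2),.025,.0005,p,a)[:,:,::-1])
```

```text
R contact -0.1771 end -0.1643 stopped False F -22.8 t 76.5
L contact -0.1713 end -0.1638 stopped False F -21.3 t 79.2
R contact -0.1655 end -0.1637 stopped False F -22.3 t 81.8
L contact -0.1645 end -0.1637 stopped False F -21.5 t 84.5
```

View pics/v8.png

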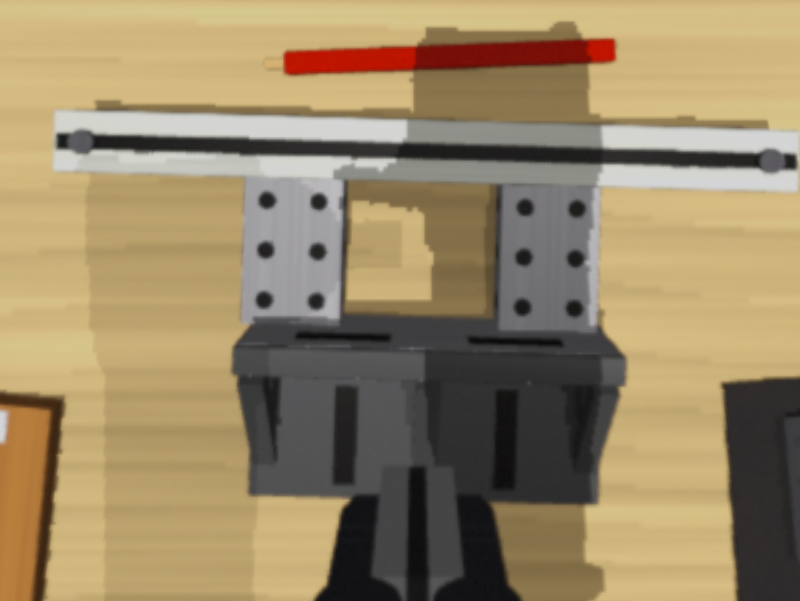

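The plate now touches both blocks: both rear-corner readings are -0.1637 and the push force rises to 22 N. Next, block A goes to the left pair pocket.

```bash
cat >> h.py <<'E'
RY=-5.4
SL=dict(pl=(.4494,.3381),pr=(.4408,.2523),med=(.5369,.2860),small=(.5314,.2250))
def rackput(slot,w,h,ry=RY,dx=0,dy=0):
    """h = TCP height above block bottom"""
    x,y=SL[slot]; x+=dx; y+=dy
    robot.move_to([x,y,ZT],[180,0,ry]); print('gap',round(robot.current_finger_gap()*.085,4))
    robot.line_to([x,y,.06],velocity=.2); robot.pause(.15)
    hit=robot.line_to([x,y,.006+h-.001],velocity=.05,f_stop=10)
    z=robot.current_tool_pos()[2]; print(slot,'hit',hit,'bottom z',round(z-h,4))
    return z-h
def release(w):
    fingers.gripper_to((w+.013)/.085); p=robot.current_tool_pos(); robot.line_to([p[0],p[1],ZT],velocity=.2); print('t',round(robot.current_time_s(),1))
E
python3 - <<'E'
from h import *
q=fw(-.0375,.0645); pick(*q,FY,.024,.05,clear=.014)
if rackput('pl',.05,.024)<.0095: release(.05)
E
```

```text
pick hit False gap 0.0477 0.048 t 89.9
gap 0.0481
pl hit True bottom z 0.0077
t 93.5
```

Run:
```python
from h import *
q=fw(-.0375,-.065); pick(*q,FY,.024,.05,clear=.014)
if rackput('pr',.05,.024)<.0095: release(.05)
a,p=view(.50,-.29,name='mat1')
o,t=steel(a,p,(.37,.65),(-.43,-.17),.025)
for r in o: print(np.round(r,4))
```

```text
pick hit False gap 0.0484 0.0482 t 97.8
gap 0.048
pr hit True bottom z 0.0077
t 101.5
[ 0.5464 -0.2194  0.0752  0.0262  5.1944]
[ 0.5563 -0.3565  0.0746  0.0164  3.4683]
```

Run:
```python
from h import *
pick(.5466,-.2197,5.1,.003+.026,.026,clear=.016)
b=rackput('med',.026,.026)
if b<.0095: release(.026)
```

```text
pick hit False gap 0.0241 0.0241 t 106.9
gap 0.0234
med hit True bottom z 0.0074
t 111.0
```

Run:
```python
from h import *
a,p=view(.50,-.29,name='mat2')
o,t=steel(a,p,(.37,.65),(-.43,-.17),.025)
for r in o: print(np.round(r,4))
r=[r for r in o if r[3]<.02][0]
pick(r[0],r[1],r[4],.003+.026,.016,clear=.018)
b=rackput('small',.016,.026)
if b<.0095: release(.016)
a,p=view(.485,.289,name='rack1')
cv2.imwrite('pics/v9.png',cv2.resize(topdown('wrist',(.36,.61),(.17,.41),.014,.0004,p,a)[:,:,::-1],(576,600)))
```

```text
[ 0.5564 -0.3565  0.0746  0.0165  3.5035]
pick hit False gap 0.0136 0.0139 t 116.4
gap 0.0137
small hit True bottom z 0.0075
t 120.7
```

View pics/v9.png

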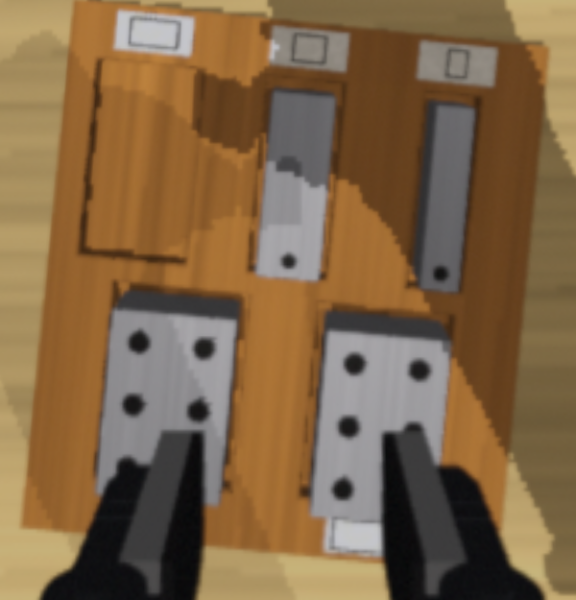

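All four parts sit in their pockets. Last check: the block tops' positions and size, and the plate gap.

Run:
```python
from h import *
fingers.gripper_to(1.0)
a,p=view(.50,.30,.25,name='rack2')
for z in (.0305,.028):
    o,t=steel(a,p,(.36,.60),(.17,.41),z)
    print('z',z,*[np.round(r,4) for r in o],sep='\n')
a,p=view(.62,-.01,.27,name='mid5')
w=fence(a,p); print(w.round(4))
cv2.imwrite('pics/v10.png',topdown('wrist',(.5,.8),(-.2,.2),.0,.0005,p,a)[:,:,::-1])
```

```text
z
0.0305
[ 0.4328  0.2538  0.0873  0.0496 -5.7106]
[ 0.4415  0.3389  0.0869  0.0496 -5.3767]
[ 0.5257  0.2881  0.0531  0.0258 -5.1944]
z
0.028
[ 0.4314  0.2534  0.088   0.0497 -5.4836]
[ 0.4402  0.3392  0.0874  0.05   -5.3145]
[ 0.525   0.288   0.0534  0.026  -5.4403]
[[ 0.7156  0.1663]
 [ 0.7458  0.1654]
 [ 0.7357 -0.1918]
 [ 0.7055 -0.191 ]]
```

View pics/v10.png

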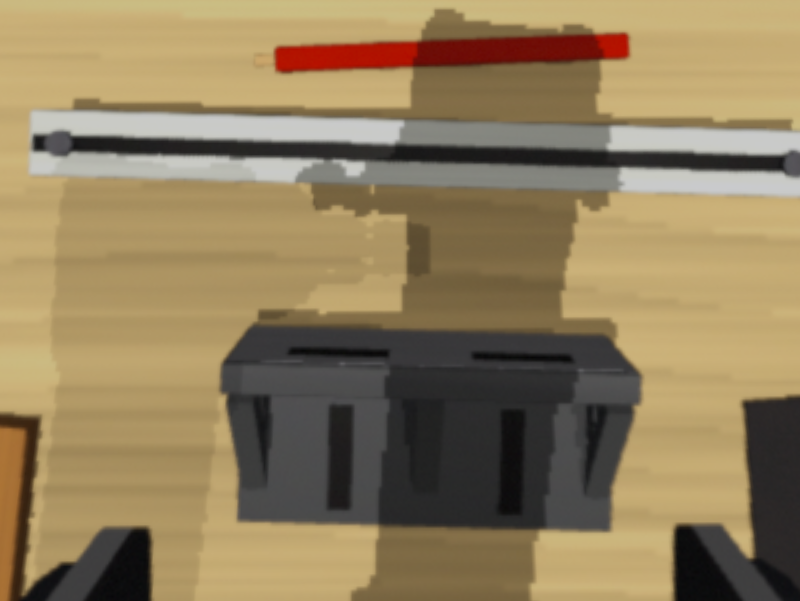

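```bash
python3 -c "
from h import *
print(robot.current_time_s()); workorder.close_job()"
```

```text
123.9583
the job is handed in; nothing more can be done
```

The job is done and handed in at about 124 s of the 210 s allowed; no verdict was reported.

- **What I did:** I laid both gap blocks against the fence and walked the nearer angle plate forward with left and right corner pushes until it touched both. I then put the two gap blocks, `bar_medium` and `bar_small` in their rack pockets; `bar_large` was not there.
- **Plate gap:** in the final picture, both front ends read about 74.5 mm (left) and 75.5 mm (right) from the fence. Both rear corners had read the same position when it touched the blocks.
- **Rack:** the last rack picture shows all four parts in the right pockets. Every part went down to the pocket floor by the contact height. The two blocks and `bar_medium` measured about 5.5° from the robot's x axis, in line with the rack.

Three checks were less clean:
- **Trouble along the way:** block A's first push stopped short of the fence, so I finished it with closed fingers. The first plate-contact pushes stopped too early on an 18 N limit, so I repeated them at 32 N.
- **Poor length readings:** in the rack, the automatic measurement gave wrong lengths for the gap blocks and `bar_medium`, and missed `bar_small`. I relied on the picture, the block widths and the contact heights instead.
- **Not measured:** I did not re-measure the glue bottle, tape measure or pencil. The arm never went near them, and the pencil looked unmoved in the last picture.

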